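Raise the drop gate and send the carton through

TASK

Push the striped drop gate up past its balance point so that it stays raised by itself, then let go of it and push the brown carton along the lane, under the raised gate, until the whole carton is well clear of the gate on the other side. Nothing is to be gripped or lifted: the carton slides flat in its lane, and the tape roll, the can and the small orange box stay where they are.

Things in the scene. Friction and masses are not known exactly. Their poses are not given: they have to be found in the camera images.
- lane: White carton lane with blue guides, fixed to the table. Origin: at table level on its centre line, under the gate arm; z up, y along the lane the way the carton must go, x across it to the hinge. Floor 12 mm above the table; guides 20 mm above the floor, inner faces at x = -57.5 and 57.5 mm. Runs from y = -250 mm (open) to y = 262 mm (closed by a cross-bar of the guides' height).
- gate (a joint): Gate angle, rad. 0 = down (the arm then slopes up by 0.314 rad from hinge to free end); it grows as the free end goes up and over towards the hinge side; 1.7 = raised on its stop, 0.44 rad beyond vertical, away from the lane. Below about 0.8 it falls back, beyond that it goes on by itself to 1.7 and stays. A level push of 2 to 3 N on the cross-handle along the lane's +x raises it.
- gate_grip (a point): Centre of the black round cross-handle at the gate arm's free end: a rod 18 mm in diameter, 80 mm long, parallel to the lane's y, 190 mm from the hinge axis. Gate down: 129 mm above the table at lane x = -76 mm, just outside the guide, free table beside it. The arm is a bar 14 mm wide and 18 mm high, striped yellow and red.
- gate_hinge (a point): Centre of the gate's hinge axis, which runs along the lane's y: 70 mm above the table, at lane x = 105 mm, y = 0. Two blue cheeks hold it (lane x 88 to 122 mm, y within 25 mm, top 86 mm above the table); a dark steel counterweight of 32 mm sits beside it.
- carton: Loose brown carton standing in the lane, 100 mm across the lane (x), 120 mm along it (y), 110 mm high, about 0.45 kg. Origin: centre of its underside. It starts in the lane on the gate's -y side and cannot pass while the gate is down.
- tape_roll: Loose amber roll of tape lying flat, 90 mm outside diameter, 48 mm high, on the table on the hinge side of the lane. Origin: centre of its underside. To be left alone.
- can: Loose can with red label standing on the table on the hinge side of the lane, 60 mm in diameter, 100 mm high. Origin: centre of its underside. To be left alone.
- part_box: Loose small orange box with a white band lying on the table on the side of the lane away from the hinge, 60 x 90 x 45 mm high. Origin: centre of its underside. To be left alone.

How it is judged:
By the outcome, as a careful person would: the job done as asked, in the order asked, and still so for the second after the job is handed in, with the robot touching nothing.
It also fails if it takes over 58 s, if anything falls off the work surface, if the arm or the gripper's body presses on something with over 40 N, if the wrist force passes 120 N, or if a joint passes its speed limit or range.

ROBOT

A 6-joint arm with a two-finger parallel gripper is mounted at the origin on the work surface. World frame = base frame: x ahead of the robot, y to its left, z up, the work surface at z = 0. Lengths are in mm, angles in degrees, forces in N, time in s.
With the tool pointing down it reaches from about 300 to 850 mm from the base axis. Payload 4.2 kg.
Tool frame: the origin (TCP) lies between the finger pads; the fingertips stand 22 mm ahead of it and the grasp point (between the pads) lies 3 mm ahead of it; z points along the fingers, y is the direction in which the jaws open and shut (so a half turn about z gives the same grasp; the last joint's range is limited). The gripper opens to 91 mm and grips with 3 to 60 N. Pads are 32 mm wide; open, the fingers measure 118 mm over their backs; the gripper's body (76 mm by 178 mm) begins 60 mm behind the grasp point.
Start: joints at [-77.578, 18.312, 89.639, -0, 72.044, -1.146], TCP at [134.893, -558.968, 235.976] pointing down, gripper open.
Joint ranges: [-177.97, 177.97], [-48.28, 115.42], [12.27, 149.76], [-77.06, 257.06], [2.81, 150.46], [-146.56, 146.56]. Speed limits (degrees/s): [147.25, 147.25, 180, 180, 180, 180].

INTERFACE

Orientations are given as [roll, pitch, yaw] about the fixed x, y, z axes, in that order (R = Rz(yaw) Ry(pitch) Rx(roll)).
In Python, from workcell import * gives the robot as it stands.
- The arm moves only by the shell command python3 -m jog 'ROWS' [OPENING] [FORCE]. ROWS is text: rows parted by semicolons, each of 6 numbers parted by spaces: the shift along the tool's x, y, z in units of 0.5 m (1.0 is 0.5 m), then the turn, a rotation vector about the tool's x, y, z in units of pi/2 rad (1.0 is pi/2 rad). A call has 1 to 20 rows; each row is the pose to reach, as a shift and turn from the pose measured when the call began, along the tool's axes at that moment; what a row does not reach only later rows make up. A row lasts 1/12 s, in which the tool goes at most 41.7 mm and 7.16 degrees, less where a joint would pass 70% of its speed; a pose out of reach is approached as far as the arm can. A call with a number of a shift or a turn outside -1 to 1 is refused whole. A call with a gripper value outside its range is refused whole. OPENING is the opening, from -1 (shut) to 1 (fully open), set as the call begins (- or left out, the last holds). The fingers move at their own pace and stop on an object; FORCE is the grip in N (left out, the last holds). Time passes only in rows, so rows that repeat a pose let the fingers close. It gives the time, the measured TCP pose, the force and the opening at its end, in the units of the state.
- state(): the state, without advancing time (a new reading comes with each control period).
- grab_frame(name): name is "scene" or "top"; returns the picture (420x560x3 uint8, red, green, blue); there is no depth.
- calibration(name): a dict with "mtx" (3x3 intrinsics, pixels), "rvec" (rotation vector, rad) and "tvec" (3), from world to camera coordinates, as OpenCV has them. Camera axes: x right, y down, z forward; pixel columns grow to the right and rows downward; lengths in mm; the calibration is good to about 2 mm. A picture is of the moment at which its call begins. calibration takes no time and is no camera call.
- job_done(): hands the job in, once; it reports no verdict.
Trained networks look in the newest picture that a camera, given by its name, has taken for a name from the list of things; names that differ only in an ending like _2 or _b are one class to them, and where a whole thing is asked for, a point or a joint stands for the part that bears it (a point fixed in the world has none). Each returns a list of dicts, best first, with "confidence" (0 to 1); they miss things now and then, are a little off and sometimes report something else, mostly with a low value. They report only what shows in the picture. A call takes as long as a camera call.
- spot_in(query, camera): "rect" ([left, top, right, bottom] in pixels, round what is visible of it).
- tip_of(query, camera): "location" ([column, row] in pixels: a listed point, or the origin of a listed thing).
The state is a dict: "time_s": time; "qpos": joint angles; "qvel": joint speeds; "effort": joint torques, N m; "ee_pos": TCP position; "ee_rot": TCP orientation; "force": force on the tool from outside, world axes, zero at the start; "torque": the same for the moment, N m; "gripper_width": finger opening in mm.
Only numpy, scipy, OpenCV 4.12 (cv2) and the standard library are available. Lean on these libraries where they do the work, as an engineer would, in place of code of your own. Each camera call takes 0.05 s, during which the arm holds its last target. There are 200 camera calls.

## Working session

There is one attempt and no reset: what is moved stays moved. The work goes in short steps, Python scripts to look and compute and a shell command to move; the robot and the scene stay as the last step left them, time stands still between calls to the robot, and variables do not carry over. Pictures are saved under pics/ and viewed, about 8 in all and at most 12, crops included, and the job is handed in when it is done.

```bash
mkdir -p pics; cat > h.py <<'E'
from workcell import *
import numpy as np, cv2
def snap(n,f):
    im=grab_frame(n); cv2.imwrite('pics/'+f,cv2.cvtColor(im,cv2.COLOR_RGB2BGR)); return im
def proj(n,P):
    c=calibration(n); return cv2.projectPoints(np.array(P,float).reshape(-1,3),np.array(c['rvec'],float),np.array(c['tvec'],float),np.array(c['mtx'],float),None)[0].reshape(-1,2)
def ray(n,px,z):
    c=calibration(n);R=cv2.Rodrigues(np.array(c['rvec'],float))[0];C=-R.T@np.array(c['tvec'],float).ravel()
    d=R.T@np.linalg.inv(np.array(c['mtx'],float))@np.array([px[0],px[1],1.]);return C+d*(z-C[2])/d[2]
E
python3 - <<'E'
from h import *
a=snap('scene','s1.png');b=snap('top','t1.png')
cv2.imwrite('pics/a1.png',cv2.cvtColor(cv2.resize(np.vstack([a,b]),(800,1200)),cv2.COLOR_RGB2BGR))
for n in('scene','top'):
  for q,z in(('lane',0),('gate_grip',129),('gate_hinge',70),('carton',12),('tape_roll',0),('can',0),('part_box',0)):
    print(n,q,[(np.round(r['location']),round(r['confidence'],2),np.round(ray(n,r['location'],z)[:2])) for r in tip_of(q,n)[:2]])
print(state())
E
```

```text
scene lane [(array([241., 239.]), 0.93, array([513., -57.])), (array([284., 251.]), 0.33, array([600., -26.]))]
scene gate_grip []
scene gate_hinge [(array([286., 248.]), 0.63, array([619., -48.]))]
scene carton [(array([193., 288.]), 0.6, array([ 511., -199.]))]
scene tape_roll [(array([349., 232.]), 0.6, array([683.,  89.]))]
scene can [(array([249., 369.]), 0.94, array([ 686., -248.]))]
scene part_box [(array([252., 153.]), 0.74, array([389., 135.])), (array([244., 236.]), 0.66, array([514., -48.]))]
top lane []
top gate_grip [(array([331., 275.]), 0.85, array([436., -54.]))]
top gate_hinge [(array([328., 189.]), 0.89, array([613., -57.]))]
top carton [(array([391., 238.]), 0.77, array([ 513., -196.]))]
top tape_roll [(array([264., 167.]), 0.77, array([680.,  83.]))]
top can [(array([410., 167.]), 0.58, array([ 676., -250.]))]
top part_box [(array([240., 298.]), 0.67, array([388., 132.]))]
{'time_s': 0.8, 'qpos': array([-7.75799161e+01,  1.83095688e+01,  8.96396540e+01,  3.42985303e-04,
        7.20424343e+01, -1.14623219e+00]), 'qvel': array([-0.00124073,  0.08324807,  0.05066339, -0.06869916,  0.0450373 ,
       -0.03064718]), 'effort': array([-1.91858446e-03, -4.12304592e+01, -2.32222492e+01,  7.27049704e-02,
        3.75568320e-02,  3.50355307e-06]), 'ee_pos': array([ 134.88051645, -558.97070158,  235.99487775]), 'ee_rot': array([ 1.79991652e+02, -1.59333758e-04,  1.35662104e+01]), 'force': array([-0.04556839,  0.32606791,  0.25676298]), 'torque': array([ 0.02912953, -0.05798857, -0.03396559]), 'gripper_width': 91.04829417263585}
```

View pics/s1.png

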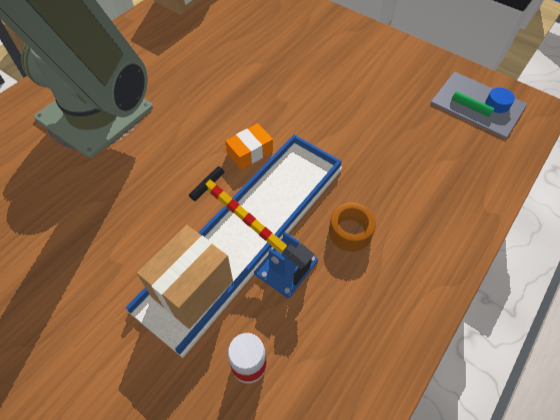

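View pics/t1.png

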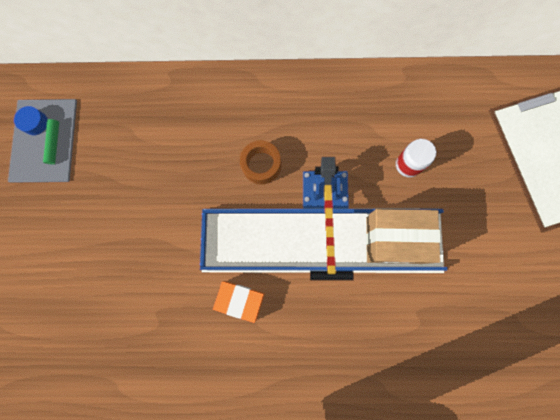

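The scene picture shows the carton (about 190,280), the gate handle (208,183) and the hinge (287,262). The top picture shows the handle (331,275), the hinge (328,189) and the carton (405,236). The networks' results from both cameras agree: lane origin is about (513,-57), with lane axes nearly parallel to world x and y. First I shut the fingers and move beside the handle.

```bash
r='';python3 -m jog '0.722 -0.861 0 0 0 0.1507;0.722 -0.861 0 0 0 0.1507;0.722 -0.861 0 0 0 0.1507;0.722 -0.861 0 0 0 0.1507;0.722 -0.861 0 0 0 0.1507;0.722 -0.861 0 0 0 0.1507;0.722 -0.861 0 0 0 0.1507;0.722 -0.861 0 0 0 0.1507;0.722 -0.861 0 0 0 0.1507;0.722 -0.861 0 0 0 0.1507;0.722 -0.861 0 0 0 0.1507;0.722 -0.861 0 0 0 0.1507;0.722 -0.861 0 0 0 0.1507;0.722 -0.861 0 0 0 0.1507;0.722 -0.861 0 0 0 0.1507;0.722 -0.861 0 0 0 0.1507;0.722 -0.861 0 0 0 0.1507;0.722 -0.861 0 0 0 0.1507;0.722 -0.861 0 0 0 0.1507;0.722 -0.861 0 0 0 0.1507' -1
```

```text
time_s: 2.47
ee_pos: [384.5, -56.7, 236.0]
ee_rot: [180.0, -0.0, -0.1]
force: [0.4, 0.3, -0.5]
gripper_width: 0.6
```

```bash
python3 - <<'E'
from h import *
# fit lane pose (x,y,yaw) to top view blue mask vs. model corners: show overlay residuals
b=cv2.imread('pics/t1.png');hsv=cv2.cvtColor(b,cv2.COLOR_BGR2HSV)
m=cv2.inRange(hsv,(105,120,50),(125,255,255));m[:, :190]=0
ys,xs=np.nonzero(m)
# upper edge rows of both guides by column
P=[]
for c in range(215,430,5):
    r=np.nonzero(m[225:290,c])[0]
    if len(r): P.append(ray('top',(c,225+r.mean()),32)[:2])
P=np.array(P); vx,vy,x0,y0=cv2.fitLine(P.astype(np.float32),cv2.DIST_HUBER,0,.01,.01).ravel()
print('outer guide dir deg from +y',np.degrees(np.arctan2(vx,vy)),'x at y=-57',x0+vx/vy*(-57-y0))
print(len(P)); c=[c for c in range(195,225) if (m[220:260,c]>0).mean()>.5];print('end bar',ray('top',(np.mean(c),240),32))
E
```

```text
outer guide dir deg from +y 0.30316225 x at y=-57 449.97034
41
end bar [510.64206954 209.8419769   32.        ]
```

```bash
python3 -m jog '0 0 0.08 0 0 0;0 0 0.16 0 0 0;0 0 0.23 0 0 0;0 0 0.23 0 0 0;0.03 0 0.23 0 0 0;0.05 0 0.23 0 0 0;0.055 0 0.22 0 0 0;0.065 0 0.20 0 0 0;0.078 0 0.168 0 0 0;0.078 0 0.168 0 0 0'
```

```text
time_s: 3.3
ee_pos: [423.8, -57.1, 155.5]
ee_rot: [180.0, -0.0, -0.1]
force: [-5.5, 0.4, 3.0]
gripper_width: 0.4
```

```bash
python3 - <<'E'
from h import *
a=snap('scene','s2.png')
cv2.imwrite('pics/s2c.png',cv2.cvtColor(cv2.resize(a[100:320,120:380],None,fx=2,fy=2),cv2.COLOR_RGB2BGR))
E
```

```text
(no output)
```

View pics/s2c.png

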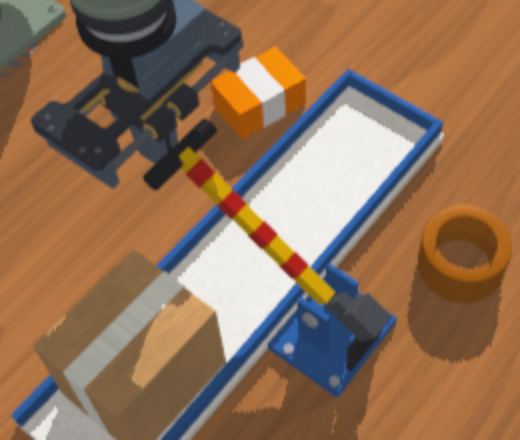

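The cropped scene picture shows the shut fingers behind the middle of the handle (about 180,155 in the crop), with the arm already lifting. I continue along the arc.

```bash
python3 -m jog '0.01 0 -0.016 0 0 0;0.02 0 -0.032 0 0 0;0.032 0 -0.048 0 0 0;0.044 0 -0.062 0 0 0;0.057 0 -0.076 0 0 0;0.07 0 -0.09 0 0 0;0.084 0 -0.103 0 0 0;0.098 0 -0.116 0 0 0;0.113 0 -0.127 0 0 0;0.129 0 -0.138 0 0 0;0.145 0 -0.148 0 0 0;0.162 0 -0.157 0 0 0;0.179 0 -0.165 0 0 0;0.196 0 -0.172 0 0 0;0.213 0 -0.178 0 0 0;0.232 0 -0.184 0 0 0;0.24 0 -0.186 0 0 0;0.24 0 -0.186 0 0 0;0.24 0 -0.186 0 0 0;0.24 0 -0.186 0 0 0'
```

```text
time_s: 5.02
ee_pos: [542.7, -57.2, 247.2]
ee_rot: [180.0, 0.1, -0.1]
force: [-0.4, -0.1, 0.2]
gripper_width: 0.1
```

```bash
python3 - <<'E'
from h import *
a=snap('scene','s3.png')
cv2.imwrite('pics/s3c.png',cv2.cvtColor(cv2.resize(a[60:360,120:400],None,fx=2,fy=2),cv2.COLOR_RGB2BGR))
E
```

```text
(no output)
```

View pics/s3c.png

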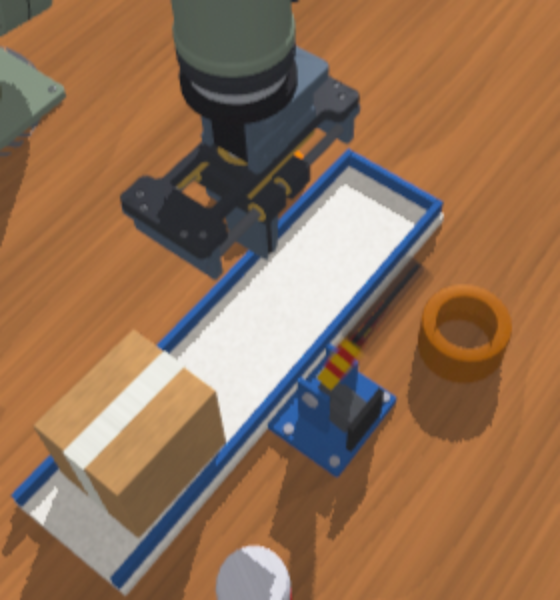

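```bash
python3 - <<'E'
from h import *
for g in (0.94,1.26,1.7):
  a=g+.314; x,z=616-190*np.cos(a),70+190*np.sin(a)
  print(g,(proj('scene',[[x,-56,z],[x,-96,z],[x,-16,z],[616,-56,70]])-[120,60])*2)
b=snap('top','t2.png')
for n in('scene','top'):print(tip_of('gate_grip',n)[:2])
cv2.imwrite('pics/t2c.png',cv2.cvtColor(cv2.resize(b[90:330,180:480],None,fx=2,fy=2),cv2.COLOR_RGB2BGR))
E
```

```text
0.94 [[266.19811993 233.89153787]
 [233.6074396  267.91116958]
 [297.18606943 201.54490935]
 [324.72691587 379.88302266]]
1.26 [[328.17474853 264.90673736]
 [295.92611148 301.14511795]
 [358.77625027 230.51927272]
 [324.72691587 379.88302266]]
1.7 [[416.05913584 332.87336664]
 [385.70108003 371.54551399]
 [444.84326985 296.20618746]
 [324.72691587 379.88302266]]
[{'location': [317.3, 213.4], 'confidence': 0.97}]
[]
```

View pics/t2c.png

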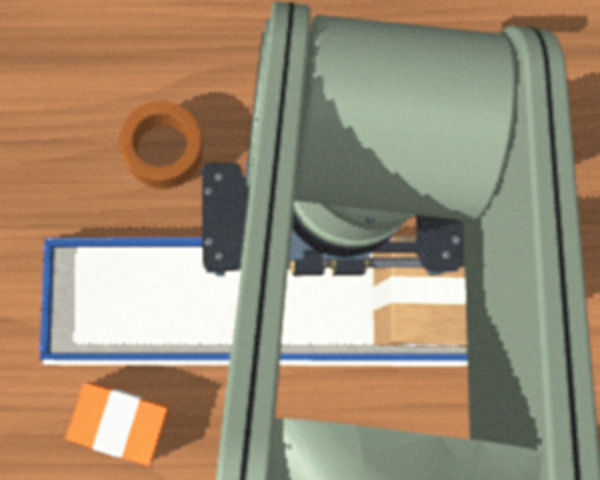

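The handle's detected position matches the gate beyond vertical, on its way to 1.7. The fingers have let go and the force is about 0. Next I go behind the carton.

```bash
python3 -m jog '-0.064 0.05 0 0 0 0;-0.064 0.13 0 0 0 0;-0.064 0.21 0 0 0 0;-0.064 0.29 0 0 0 0;-0.064 0.37 0 0 0 0;-0.064 0.45 0 0 0 0;-0.064 0.506 0 0 0 0;-0.064 0.506 0 0 0 0;-0.064 0.506 0 0 0 0;-0.064 0.506 0.07 0 0 0;-0.064 0.506 0.14 0 0 0;-0.064 0.506 0.20 0 0 0;-0.064 0.506 0.26 0 0 0;-0.064 0.506 0.30 0 0 0;-0.064 0.506 0.334 0 0 0;-0.064 0.506 0.334 0 0 0;-0.064 0.506 0.334 0 0 0'
```

```text
time_s: 6.63
ee_pos: [510.2, -308.9, 80.6]
ee_rot: [-180.0, 0.1, -0.0]
force: [-0.2, -1.2, -0.3]
gripper_width: 0.4
```

```bash
python3 - <<'E'
from h import *
a=snap('scene','s4.png')
print(tip_of('gate_grip','scene')[:2],[ray('scene',r['location'],12) for r in tip_of('carton','scene')[:1]])
print(proj('scene',[[697,-56,242]]))
E
```

```text
[{'location': [328.2, 228.4], 'confidence': 0.57}] [array([ 513.41059997, -195.00514864,   12.        ])]
[[327.78138362 226.14831129]]
```

View pics/s4.png

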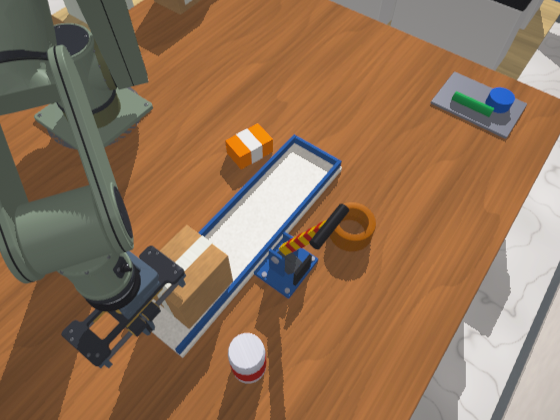

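The gate is on its stop: the handle is detected at (328,228) and predicted at (328,226). The tool stands behind the carton. I start pushing.

```bash
python3 -m jog '0 -0.03 0 0 0 0;0 -0.055 0 0 0 0;0 -0.07 0 0 0 0;0 -0.085 0 0 0 0;0 -0.10 0 0 0 0;0 -0.118 0 0 0 0;0 -0.138 0 0 0 0;0 -0.158 0 0 0 0;0 -0.178 0 0 0 0;0 -0.198 0 0 0 0;0 -0.218 0 0 0 0;0 -0.238 0 0 0 0;0 -0.258 0 0 0 0;0 -0.278 0 0 0 0;0 -0.295 0 0 0 0;0 -0.307 0 0 0 0;0 -0.315 0 0 0 0;0 -0.32 0 0 0 0'
```

```text
time_s: 8.28
ee_pos: [512.4, -150.7, 83.2]
ee_rot: [179.7, -0.3, -0.0]
force: [-0.1, -6.2, 5.9]
gripper_width: 0.5
```

```bash
python3 - <<'E'
from h import *
a=snap('scene','s5.png')
print(tip_of('gate_grip','scene')[:2],[ray('scene',r['location'],12) for r in tip_of('carton','scene')[:1]])
E
```

```text
[{'location': [328.7, 227.0], 'confidence': 0.6}] [array([507.42439222, -71.35369442,  12.        ])]
```

View pics/s5.png

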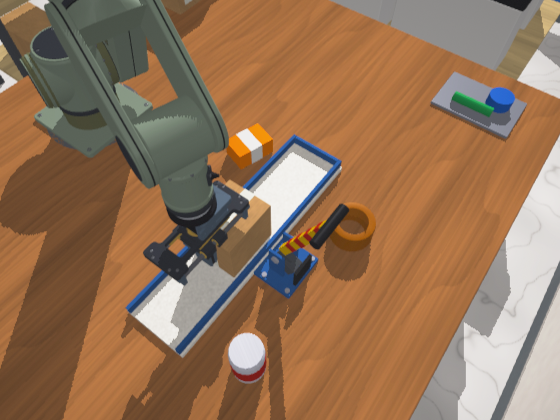

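The carton slides straight and the gate stays up. The upward force of 5.9 N suggests a slight sticking at the contact, so I back off a little, lower the tool and go on pushing gently.

```bash
python3 -m jog '0 0.03 0 0 0 0;0 0.03 0.014 0 0 0;0 0.015 0.014 0 0 0;0 0 0.014 0 0 0;0 -0.015 0.014 0 0 0;0 -0.03 0.014 0 0 0;0 -0.045 0.014 0 0 0;0 -0.06 0.014 0 0 0;0 -0.075 0.014 0 0 0;0 -0.09 0.014 0 0 0;0 -0.105 0.014 0 0 0;0 -0.12 0.014 0 0 0;0 -0.135 0.014 0 0 0;0 -0.15 0.014 0 0 0;0 -0.165 0.014 0 0 0;0 -0.18 0.014 0 0 0'
```

```text
time_s: 9.77
ee_pos: [512.2, -59.6, 75.4]
ee_rot: [179.8, -0.2, -0.1]
force: [-0.2, -3.3, 0.8]
gripper_width: 0.2
```

```bash
python3 -m jog '0 -0.015 0 0 0 0;0 -0.03 0 0 0 0;0 -0.045 0 0 0 0;0 -0.06 0 0 0 0;0 -0.075 0 0 0 0;0 -0.09 0 0 0 0;0 -0.105 0 0 0 0;0 -0.12 0 0 0 0;0 -0.135 0 0 0 0;0 -0.15 0 0 0 0;0 -0.163 0 0 0 0;0 -0.172 0 0 0 0;0 -0.178 0 0 0 0;0 -0.178 0 0 0 0'
```

```text
time_s: 10.93
ee_pos: [512.2, 30.2, 75.0]
ee_rot: [179.9, -0.2, -0.0]
force: [-0.1, -2.0, -1.1]
gripper_width: 0.3
```

```bash
python3 -m jog '0 0.03 0 0 0 0;0 0.08 0 0 0 0;0 0.12 0 0 0 0;0 0.12 -0.08 0 0 0;0 0.12 -0.16 0 0 0;0 0.12 -0.24 0 0 0;0 0.12 -0.32 0 0 0;0 0.18 -0.36 0 0 0;0 0.26 -0.36 0 0 0;0 0.34 -0.36 0 0 0;0 0.42 -0.36 0 0 0;0 0.50 -0.36 0 0 0;0 0.56 -0.36 0 0 0;0 0.56 -0.36 0 0 0'; python3 - <<'E'
from h import *
a=snap('scene','s6.png');snap('top','t6.png')
print(tip_of('gate_grip','scene')[:2])
for n in('scene','top'):
  for q,z in(('carton',12),('tape_roll',0),('can',0),('part_box',0)):
    print(n,q,[np.round(ray(n,r['location'],z)[:2]) for r in tip_of(q,n)[:1]])
E
```

```text
time_s: 12.1
ee_pos: [511.2, -254.2, 255.1]
ee_rot: [179.8, -0.2, -0.3]
force: [-0.4, -0.1, 0.9]
gripper_width: 0.1
[{'location': [328.9, 226.0], 'confidence': 0.65}]
scene carton [array([510., 104.])]
scene tape_roll [array([684.,  90.])]
scene can [array([ 684., -246.])]
scene part_box [array([390., 135.])]
top carton [array([511., 102.])]
top tape_roll [array([681.,  84.])]
top can [array([ 681., -248.])]
top part_box [array([392., 130.])]
```

View pics/s6.png

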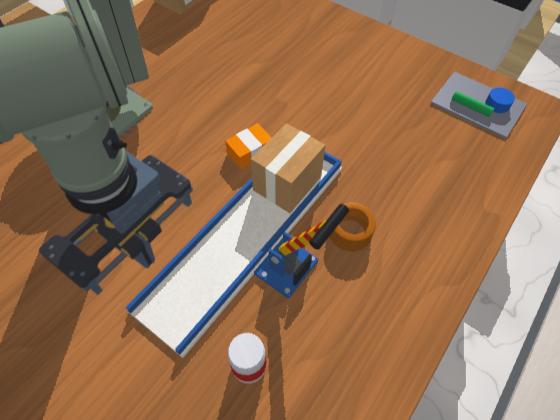

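The carton now sits flat in the lane with its origin at about y = 103, which puts its rear face about 99 mm past the gate. The gate is on its stop, the other things have not moved, and the arm is clear.

```bash
python3 -c "
from workcell import *
print(job_done())"
```

```text
the job is handed in; nothing more can be done
None
```

The gate is up and staying up by itself, and the carton is through to the far side. I handed the job in at about 12.5 s on the robot's clock.

- **Gate:** I pushed the handle up along its arc with the shut fingers until it went over by itself. The last check detected the handle at pixel (329,226), against a predicted (328,226) for 1.7 rad.
- **Carton:** I pushed it under the raised gate from behind. Its centre is now at about world y = 103 mm, and the two cameras agree within 2 mm. Its rear face is about 99 mm past the gate, and it stands flat in the lane.
- **Other objects:** The networks put the tape roll, can and orange box within about 5 mm of where they started, which is within their scatter. The tool was clear of everything, with a force of about 1 N.
- **One irregularity:** Midway through the push the tool rose 2.6 mm with an upward force of 5.9 N. I backed off, lowered it to about 75 mm and pushed more slowly, and the rest went normally.

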